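# Stack a parts tray on its lower tray and bolt it down

## Task

Lift the loose parts tray by its wooden handle and stack it squarely on the lower tray that is screwed to the bench, so that all four corner lugs drop fully into the sockets. Feel for the sockets gently, without pressing hard, dropping the tray, spilling its nuts or disturbing the other things on the bench. Then push the slide bolt all the way over the foot of the seated tray to lock the stack.

Things in the scene. Friction and masses are not known exactly. Their poses are not given: they have to be found in the camera images.
- upper_tray: Loose grey steel tote tray, 0.4 to 0.65 kg, with three loose nuts in it; stands on its four lugs. Origin: centre, at lug-tip level; long along y, symmetric: either way round fits. Box 92 (x) x 114 (y) mm, walls to z = 43 mm, end plates at y = +-54 rising to 85 mm carry the handle. Seated, its origin is 52 mm above that of lower_tray; with lugs only resting on the frame, 62 mm.
- handle (a point): Centre of the flat wooden handle fixed over upper_tray, at x = y = 0, z = 72 mm: 20 mm thick (x), 26 mm tall, 102 mm long (y); pinch it across x from above.
- lug (a point): Tip centre of one of the four round lugs under upper_tray, at x = +42, y = +74 mm; all are at x = +-42, y = +-74 mm. Diameter 14.5 mm, 10 mm long, tip edge broken by 0.5 mm. They stand out 1 mm beyond the plate's long edges.
- foot (a point): Centre of the underside of upper_tray's base plate, z = 10 mm: 96 (x) x 172 (y) mm, 4 mm thick. Its ends stick out 29 mm beyond the end walls as the foot flanges that the bolt holds down.
- lower_tray: Grey steel tray of nuts and bolts, screwed to the bench, immovable. Origin: centre of its underside; long along y, slide bolt at its +y end. 104 (x) x 172 (y) x 50 mm. A dark steel socket frame is clamped on it (see nominal_deck): parallel to the tray, but its centre lies up to 7 mm off in x and 10 mm off in y, differently each time; the readings do not show this.
- nominal_deck (a point): On lower_tray at x = y = 0, z = 62 mm: level of the socket frame's flat top. From the frame's own centre: four sockets 16 x 16 mm, 12 mm deep, at x = +-42, y = +-74; back (+x) lip 9 mm high, face at x = +50, flush with the outer walls of the back sockets, so lugs butted against it are in line with them; flat top from x = -66 to 50, y = +-103.
- bolt_knob (a point): Middle of the slide bolt's upright steel knob, 11 to 14 mm diameter, free of the guides from 77 to 101 mm above lower_tray's underside; axes as lower_tray; moves with the bolt. Drawn back it is at x = 0, y = +132, z = 88 mm of lower_tray. Push it towards the tray (-y).
- bolt_tip (a point): Tip of the bolt's tongue (18 mm wide, 68 to 73 mm above lower_tray's underside), 30 mm nearer the tray than the knob; drawn back at y = +102 mm of lower_tray. Thrown, it lies over the foot flange of the seated tray, short of its end wall; the flange of an unseated tray blocks it.
- bolt (a joint): Travel of the slide bolt along -y of lower_tray (towards the tray), m: 0 drawn back, 0.033 thrown, stiff to about 2 N and stays where it is left.
- nut_a: Rusty hex nut, 34 x 36 x 16 mm, loose in upper_tray. Origin: centre of underside.
- nut_b: Rusty hex nut, 37 x 33 x 16 mm, loose in upper_tray. Origin: centre of underside.
- nut_c: Dark hex nut, 31 x 33 x 14 mm, loose in upper_tray. Origin: centre of underside.
- screwdriver: Yellow-handled screwdriver, 169 mm long, lying behind the work; leave alone.
- wood_block: Hardwood block 45 x 90 x 34 mm behind the work; leave alone.
- tape_measure: Yellow pocket tape, 78 mm long, 60 mm high, behind the work; leave alone.
- oil_can: Thumb oiler 156 mm high behind the work; leave alone.

How it is judged:
By the outcome, as a careful person would: the job done as asked, in the order asked, and still so for the second after the job is handed in, with the robot touching nothing.
It also fails if it takes over 72 s, if anything falls off the work surface, if the arm or the gripper's body presses on something with over 40 N, if the wrist force passes 120 N, or if a joint passes its speed limit or range.

## Robot

A 7-joint arm with a two-finger parallel gripper is mounted at the origin on a cart in front of the work surface, level with it; the furniture and walls round the work are solid. World frame = base frame: x ahead of the robot, y to its left, z up, the work surface at z = 0. Lengths are in m, angles in rad, forces in N, time in s.
With the tool pointing down it reaches from about 0.425 to 0.875 m from the base axis. Payload 4.7 kg.
Tool frame: the origin (TCP) lies midway between the tips of the shut fingers; the grasp point (between the pads) lies 19 mm behind it; z points along the fingers, y is the line along which they close (so a half turn about z gives the same grasp; the last joint's range is limited). The gripper opens to 87 mm and grips with 3 to 60 N. Pads are 19 mm wide; open, the fingers measure 117 mm over their backs; the gripper's body (75 mm by 190 mm) begins 51 mm behind the grasp point.
Start: joints at [1.149, 0.321, -0.07, 1.45, 0.023, 1.371, -0.057], TCP at [0.274, -0.589, 0.223] pointing down, gripper open.
Joint ranges: [-2.86, 2.86], [-0.3, 2.09], [-1.38, 1.24], [0.06, 2.45], [-1.56, 4.7], [0.09, 2.05], [-2.69, 2.69]. Speed limits (rad/s): [2.57, 2.57, 3.14, 3.14, 3.14, 3.14, 3.14].

## Interface

Orientations are given as a rotation vector (axis times angle).
In Python, from bench import ctrl, monitor, job, get_image, camera_model gives the robot as it stands (ctrl), with the cameras as plain functions, the readings (monitor) and the job (job).
- The arm moves only by the shell command python3 inch.py FILE [FORCE], which reads ROWS from the file FILE. ROWS is a JSON object whose key "segments" holds a list of rows, 1 to 20 of them, each of 5 numbers: dx, dy, dz in shares of 0.8 m (1.0 is 0.8 m), then a turn about the tool's z in a scale on which 1.0 is 2 rad, then the opening from 0.0 (shut) to 1.0 (fully open); each row is the pose to reach, as a shift and turn from the pose commanded when the command began, along the tool's axes at that moment; what a row does not reach only later rows make up. A row lasts 1/10 s, in which the tool goes at most 0.05 m and 0.15 rad, less where a joint would pass 70% of its speed; a pose out of reach is approached as far as the arm can. The fingers move at their own pace and stop on an object; FORCE is the grip in N (left out, the last holds). Time passes only in rows, so rows that do not move let the fingers close. It prints the time, the measured TCP pose, the force, the opening and the grip force at its end. Shift and turn numbers lie between -1 and 1, and a call with a number outside is refused. Input that does not fit is refused with a message, and nothing moves.
- monitor.get_state(): the state, without advancing time (a new reading comes with each control period).
- get_image(name): name is "scene" or "top" or "wrist"; returns the picture (384x512x3 uint8, red, green, blue); there is no depth.
- camera_model(name): a dict with "vertical_fov" (degrees; the focal length in pixels is half the picture's height over the tangent of half this angle, whatever the lens; pixels are square), "cx", "cy" (the principal point, pixels), "rvec" (rotation vector, rad) and "tvec" (3), from world to camera coordinates, as OpenCV has them; the wrist camera has in their place "hand_eye" (4x4, takes a point from camera to tool coordinates, whose origin is the TCP and whose axes are the flange's). Camera axes: x right, y down, z forward; pixel columns grow to the right and rows downward; lengths in m; the calibration is good to about 2 mm. A picture is of the moment at which its call begins: read the wrist's pose just before it. camera_model takes no time and is no camera call.
- job.close_job(): hands the job in; it is judged then, once.
The state is a dict: "time": time; "joint_positions": joint angles; "qd": joint speeds; "joint_torque": joint torques, N m; "position": TCP position; "tool_rot": TCP orientation; "ft_force": force on the tool from outside, world axes, zero at the start; "torque": the same for the moment, N m; "grip_width": opening from 0.0 (shut) to 1.0 (fully open); "grip_force": force on a finger pad.
Only numpy, scipy, OpenCV 4.12 (cv2) and the standard library are available. Lean on these libraries where they do the work, as an engineer would, in place of code of your own. Each camera call takes 0.05 s, during which the arm holds its last target. There are 200 camera calls.

## Working session

There is one attempt and no reset: what is moved stays moved. The work goes in short steps, Python scripts to look and compute and a shell command to move; the robot and the scene stay as the last step left them, time stands still between calls to the robot, and variables do not carry over. Pictures are saved under pics/ and viewed, at most 10 in all, crops included, and the job is handed in when it is done.

```bash
ls; mkdir -p pics; python3 - <<'E'
from bench import ctrl, monitor, job, get_image, camera_model
import cv2
for n in("scene","top"):
    im=get_image(n)[:,:,::-1]
    cv2.imwrite(f"pics/{n}0.png",cv2.resize(im,None,fx=1.5,fy=1.5,interpolation=cv2.INTER_CUBIC))
    print(n,camera_model(n))
print(camera_model("wrist"))
s=monitor.get_state();print(s)
E
```

```text
bench.py
inch.py
pics
scene {'vertical_fov': 45.398377923510466, 'cx': 256.44691498986083, 'cy': 198.02111665235864, 'rvec': array([ 0.86267074, -2.64695864,  0.96626648]), 'tvec': array([0.51449028, 0.21789818, 0.93857499])}
top {'vertical_fov': 51.61764160706396, 'cx': 255.45779967825013, 'cy': 190.16568275799605, 'rvec': array([ 2.10979813, -2.13341473,  0.19989611]), 'tvec': array([0.12481452, 0.57527324, 0.83992686])}
{'vertical_fov': 69.53902944626363, 'cx': 257.83317631594423, 'cy': 187.27198995558217, 'hand_eye': array([[-9.79944826e-04, -9.56139287e-01, -2.92910742e-01,
         8.08120960e-02],
       [ 9.99999510e-01, -8.95915291e-04, -4.21031121e-04,
        -1.10825467e-04],
       [ 1.40141183e-04, -2.92911011e-01,  9.56139697e-01,
        -1.61634589e-01],
       [ 0.00000000e+00,  0.00000000e+00,  0.00000000e+00,
         1.00000000e+00]])}
{'time': 0.1, 'joint_positions': array([ 1.14908543,  0.32176073, -0.07007877,  1.45156291,  0.02260653,
        1.37079506, -0.05690939]), 'qd': array([ 0.00088508, -0.00038486, -0.00138297, -0.00152304, -0.00056339,
       -0.00023026,  0.00049527]), 'joint_torque': array([-1.46072987e-03, -4.92575741e+01, -4.06633392e-01, -3.13399959e+01,
       -6.41336432e-02,  3.93866468e-02,  8.53620782e-05]), 'position': array([ 0.27413429, -0.58881363,  0.22155816]), 'tool_rot': array([-3.06566284e+00, -6.78825669e-01,  7.45231717e-04]), 'ft_force': array([-0.98831976, -0.96118225, -0.53246136]), 'torque': array([-0.00490212, -0.03688604, -0.03616051]), 'grip_force': 0.0, 'grip_width': 1.0000636904950784}
```

View pics/scene0.png

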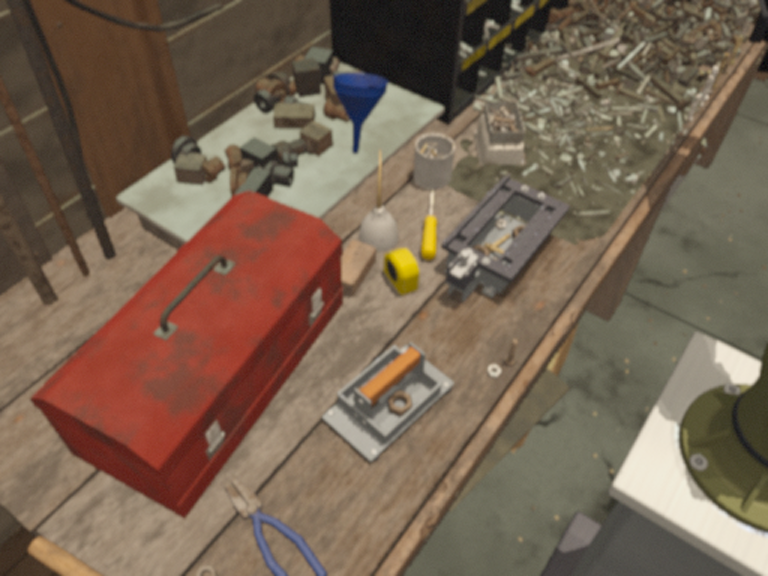

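View pics/top0.png

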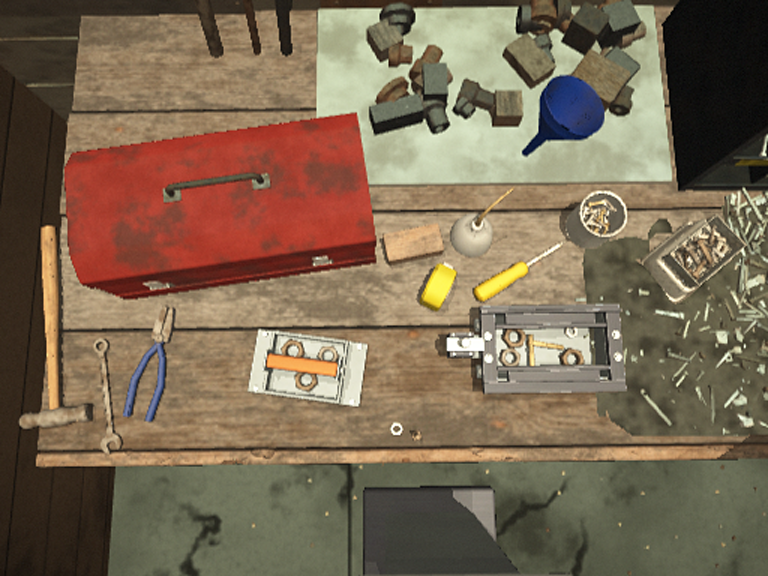

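The top view shows the loose tray near (308,368) and the socket frame near (552,350), with the bolt knob on its left (+y) at about (470,345). I'll enlarge both for measurement.

```bash
cat > h.py <<'E'
import numpy as np,cv2
from bench import ctrl, monitor, job, get_image, camera_model
from scipy.spatial.transform import Rotation as R
def cam(n,s=None):
    m=camera_model(n); f=192/np.tan(np.radians(m["vertical_fov"]/2))
    K=np.array([[f,0,m["cx"]],[0,f,m["cy"]],[0,0,1]])
    if n!="wrist":
        Rm=R.from_rotvec(m["rvec"]).as_matrix(); t=np.array(m["tvec"])
    else:
        T=np.eye(4);T[:3,:3]=R.from_rotvec(s["tool_rot"]).as_matrix();T[:3,3]=s["position"]
        W=np.linalg.inv(T@m["hand_eye"]);Rm=W[:3,:3];t=W[:3,3]
    return K,Rm,t
def ray(c,uv,z):
    K,Rm,t=c
    d=Rm.T@np.linalg.inv(K)@np.array([uv[0],uv[1],1.]);o=-Rm.T@t
    return o+d*(z-o[2])/d[2]
def proj(c,P):
    K,Rm,t=c; return cv2.projectPoints(np.array(P,float).reshape(-1,3),R.from_matrix(Rm).as_rotvec(),t,K,None)[0][:,0]
E
python3 - <<'E'
from h import *
im=get_image("top")[:,:,::-1]
cv2.imwrite("raw_top.png",im)
a=cv2.resize(im[215:275,160:250],None,fx=8,fy=8,interpolation=cv2.INTER_CUBIC)   # 720x480
b=cv2.resize(im[195:270,288:424],None,fx=5.8,fy=5.8,interpolation=cv2.INTER_CUBIC)
cv2.imwrite("pics/a.png",a);cv2.imwrite("pics/b.png",b)
E
```

```text
(no output)
```

View pics/a.png

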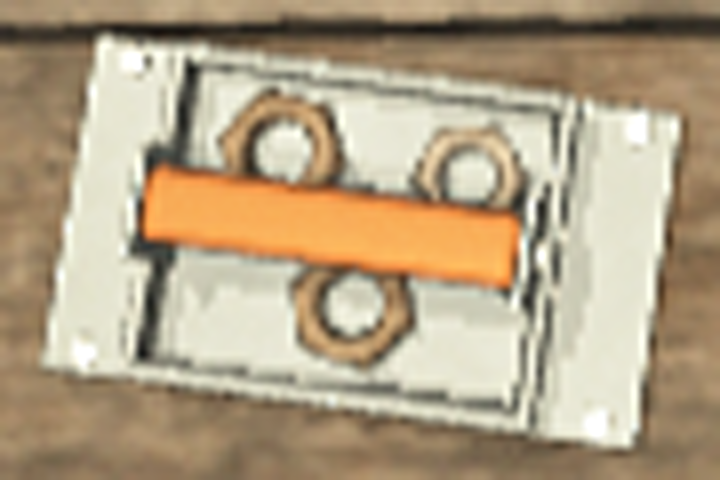

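View pics/b.png

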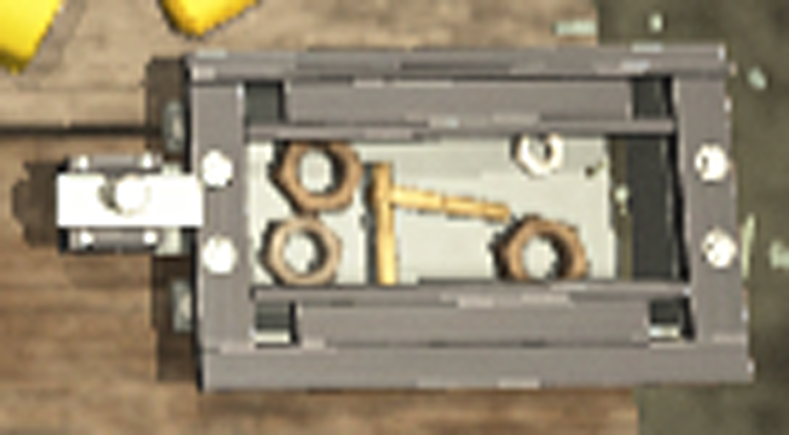

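The loose tray's plate corners are at (103,38), (680,115), (633,445) and (45,368) in crop a, with the handle along its middle. In crop b the four dark sockets are at about (265,100), (654,98), (275,323) and (670,320), and the knob is at (128,193).

```bash
python3 - <<'E'
from h import *
c=cam("top")
def W(p,s,o,z): return np.array([ray(c,((x+.5)/s-.5+o[0],(y+.5)/s-.5+o[1]),z) for x,y in p])
def fit(P,M):
    P=P[:,:2];M=np.array(M,float);a=P.mean(0);b=M.mean(0)
    U,S,Vt=np.linalg.svd((M-b).T@(P-a));Rm=(U@Vt).T
    t=a-Rm@b;return t*1000,np.degrees(np.arctan2(Rm[1,0],Rm[0,0])),np.linalg.norm(P-(M@Rm.T+t),axis=1)*1000
np.set_printoptions(precision=1,suppress=True)
print("plate",fit(W([(103,38),(680,115),(633,445),(45,368)],8,(160,215),.014),[(.048,.086),(.048,-.086),(-.048,-.086),(-.048,.086)]))
print("handle",fit(W([(152,168),(520,212),(512,287),(143,240)],8,(160,215),.085),[(.01,.051),(.01,-.051),(-.01,-.051),(-.01,.051)]))
o=(288,195)
print("sock",fit(W([(265,100),(654,98),(275,323),(670,320)],5.8,o,.062),[(.042,.074),(.042,-.074),(-.042,.074),(-.042,-.074)]))
print("lip/front",fit(np.vstack([W([(187,52),(725,47)],5.8,o,.071),W([(203,388),(752,378)],5.8,o,.062)]),[(.059,.103),(.059,-.103),(-.066,.103),(-.066,-.103)]))
print("knob",W([(128,190)],5.8,o,.101)*1000)
s=monitor.get_state();print(s["position"],R.from_rotvec(s["tool_rot"]).as_matrix())
E
```

```text
plate (array([458.5, 235.4]), np.float64(-8.157073165221101), array([1.6, 1.3, 1.8, 1.2]))
handle (array([458.2, 235.2]), np.float64(-7.531431503211337), array([1.3, 1.9, 1.3, 2. ]))
sock (array([ 482.1, -126.9]), np.float64(-0.2850882400363654), array([0.1, 0.2, 0.1, 0.2]))
lip/front (array([ 483.1, -125.8]), np.float64(0.4304741228431048), array([0.7, 2.4, 1.6, 0.3]))
knob [[487.1   5.6 101. ]]
[ 0.3 -0.6  0.2] [[ 0.9  0.4 -0. ]
 [ 0.4 -0.9  0. ]
 [-0.  -0.  -1. ]]
```

```bash
cat > to.py <<'E'
import sys
from h import *
# usage: to.py x y z yaw_of_tool_y_deg [repeat] -> shifts in the present tool axes
s=monitor.get_state();Rm=R.from_rotvec(s["tool_rot"]).as_matrix()
a=np.degrees(np.arctan2(Rm[1,1],Rm[0,1]))
np.set_printoptions(precision=4,suppress=True)
print("t",round(s["time"],2),"pos",s["position"],"tool y at",round(a,2),"tilt z",Rm[:,2],"F",s["ft_force"],"q",s["joint_positions"])
v=list(map(float,sys.argv[1:]))
for i in range(0,len(v),4):
    print(Rm.T@(np.array(v[i:i+3])-s["position"]),"turn",round(-np.radians(v[i+3]-a),4))
E
python3 to.py .56 -.25 .24 -8 .458 .235 .24 -8
```

```text
t 0.15 pos [ 0.2742 -0.5889  0.2217] tool y at -65.03 tilt z [-0.0007  0.0013 -1.    ] F [0.6247 0.7719 0.0656] q [ 1.1491  0.3217 -0.0701  1.4514  0.0226  1.3708 -0.0569]
[ 0.4022 -0.1866 -0.0181] turn -0.9953
[ 0.5145 -0.6693 -0.0174] turn -0.9953
```

The rows are not in the units I measure in: shifts go in shares of 0.8 m and turns go in shares of 2 rad. I convert before sending: 0.402 m / 0.8 = 0.5025, -0.187 m / 0.8 = -0.2338, -0.5 rad / 2 = -0.25.

```bash
echo '{"segments":[[0.5025, -0.2338, -0.0225, -0.25, 1], [0.5025, -0.2338, -0.0225, -0.25, 1], [0.5025, -0.2338, -0.0225, -0.25, 1], [0.5025, -0.2338, -0.0225, -0.25, 1], [0.5025, -0.2338, -0.0225, -0.25, 1], [0.5025, -0.2338, -0.0225, -0.25, 1], [0.5025, -0.2338, -0.0225, -0.25, 1], [0.5025, -0.2338, -0.0225, -0.25, 1], [0.5025, -0.2338, -0.0225, -0.25, 1], [0.5025, -0.2338, -0.0225, -0.25, 1]]}' > path.dat && python3 inch.py path.dat 8; python3 to.py .458 .235 .22 -8
```

```text
time: 1.15
position: [0.5643, -0.2412, 0.2407]
tool_rot: [-2.793, -1.433, -0.007]
ft_force: [-0.3, -0.2, -0.2]
grip_width: 1.001
grip_force: 0.0
t 1.15 pos [ 0.5643 -0.2412  0.2407] tool y at -35.68 tilt z [ 0.0028  0.0046 -1.    ] F [-0.2803 -0.1652 -0.2144] q [ 0.6928  0.26   -0.3981  1.5099  0.0961  1.3908 -0.3331]
[ 0.3247 -0.3641  0.0226] turn -0.4831
```

In the tool's units: -0.364 m / 0.8 = -0.455, 0.325 m / 0.8 = 0.4063, -0.483 rad / 2 = -0.2415.

```bash
echo '{"segments":[[0.4063, -0.455, 0.025, -0.2415, 1], [0.4063, -0.455, 0.025, -0.2415, 1], [0.4063, -0.455, 0.025, -0.2415, 1], [0.4063, -0.455, 0.025, -0.2415, 1], [0.4063, -0.455, 0.025, -0.2415, 1], [0.4063, -0.455, 0.025, -0.2415, 1], [0.4063, -0.455, 0.025, -0.2415, 1], [0.4063, -0.455, 0.025, -0.2415, 1], [0.4063, -0.455, 0.025, -0.2415, 1], [0.4063, -0.455, 0.025, -0.2415, 1], [0.4063, -0.455, 0.025, -0.2415, 1], [0.4063, -0.455, 0.025, -0.2415, 1], [0.4063, -0.455, 0.025, -0.2415, 1], [0.4063, -0.455, 0.025, -0.2415, 1]]}' > path.dat && python3 inch.py path.dat; python3 to.py .458 .235 .12 -8
python3 - <<'E'
from h import *
s=monitor.get_state();im=get_image("wrist")[:,:,::-1]
cv2.imwrite("pics/w1.png",cv2.resize(im,None,fx=1.5,fy=1.5,interpolation=cv2.INTER_CUBIC))
c=cam("wrist",s)
a=np.radians(-8);Q=np.array([[np.cos(a),-np.sin(a)],[np.sin(a),np.cos(a)]])
for n,P in(("plate",[(48,86,14),(48,-86,14),(-48,-86,14),(-48,86,14)]),("handle",[(10,51,85),(10,-51,85),(-10,-51,85),(-10,51,85)])):
    P=np.array(P)/1e3;P[:,:2]=P[:,:2]@Q.T+[.4583,.2353];print(n,proj(c,P)*1.5)
E
```

```text
time: 2.55
position: [0.4603, 0.2256, 0.2203]
tool_rot: [2.387, 2.042, -0.001]
ft_force: [0.1, 0.1, -0.2]
grip_width: 1.003
grip_force: 0.0
t 2.55 pos [0.4603 0.2256 0.2203] tool y at -8.89 tilt z [-0.0002 -0.0008 -1.    ] F [ 0.1398  0.075  -0.2101] q [ 0.2892  0.0799 -0.8281  1.7656  0.0613  1.3229 -0.7075]
[ 0.009  -0.0037  0.1003] turn -0.0156
plate [[438.38585003 134.67132127]
 [434.8045666  324.72012406]
 [334.74622707 326.23379856]
 [323.80330165 136.68220066]]
handle [[395.01386902 184.26403723]
 [396.43128746 319.79777331]
 [370.49289113 320.19198758]
 [366.39896223 184.74839764]]
```

View pics/w1.png

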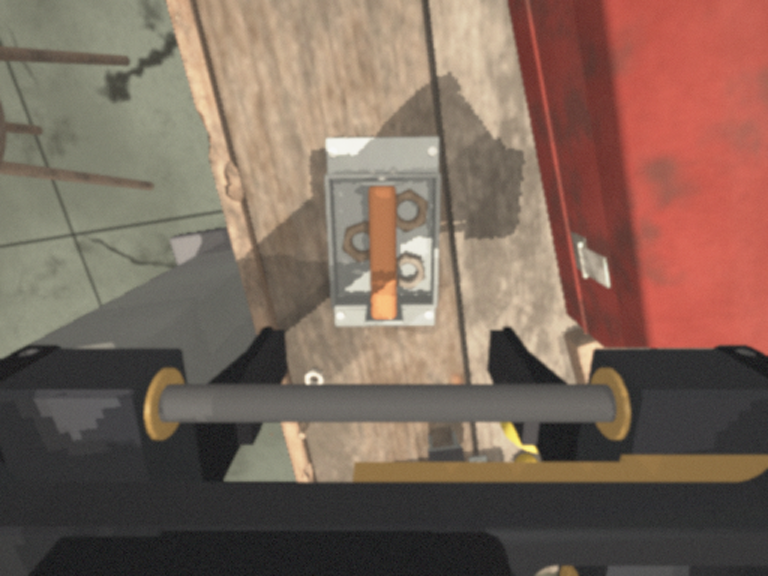

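The tray is where predicted, within about 2 px: plate corners at (327,138), (440,137), (436,325) and (337,326). That puts it at x≈0.459. I'll descend.

```bash
echo '{"segments":[[0, 0, 0, 0, 1], [0, 0, 0, 0, 1], [0, 0, 0, 0, 1]]}' > path.dat && python3 inch.py path.dat; python3 to.py .459 .2355 .057 -8
```

```text
time: 2.9
position: [0.4597, 0.2272, 0.2206]
tool_rot: [2.384, 2.046, 0.0]
ft_force: [-0.3, -0.5, 0.1]
grip_width: 1.001
grip_force: 0.0
t 2.9 pos [0.4597 0.2272 0.2206] tool y at -8.74 tilt z [ 0.0002 -0.0002 -1.    ] F [-0.2513 -0.5021  0.1034] q [ 0.288   0.0799 -0.8299  1.7652  0.061   1.3228 -0.7079]
[ 0.0081 -0.002   0.1636] turn -0.0129
```

In the tool's units: 0.164 m / 0.8 = 0.205, 0.155 m / 0.8 = 0.1938, -0.013 rad / 2 = -0.0065.

```bash
echo '{"segments":[[0.01, -0.0025, 0.0375, -0.0065, 1], [0.01, -0.0025, 0.0875, -0.0065, 1], [0.01, -0.0025, 0.1375, -0.0065, 1], [0.01, -0.0025, 0.175, -0.0065, 1], [0.01, -0.0025, 0.1938, -0.0065, 1], [0.01, -0.0025, 0.205, -0.0065, 1], [0.01, -0.0025, 0.205, -0.0065, 1], [0.01, -0.0025, 0.205, -0.0065, 1]]}' > path.dat && python3 inch.py path.dat; python3 to.py .459 .2355 .057 -8
```

```text
time: 3.7
position: [0.4598, 0.2363, 0.0578]
tool_rot: [2.37, 2.061, 0.003]
ft_force: [-0.2, 0.2, -0.0]
grip_width: 1.0
grip_force: 0.0
t 3.7 pos [0.4598 0.2363 0.0578] tool y at -7.97 tilt z [ 0.002   0.0008 -1.    ] F [-0.1577  0.1582 -0.0028] q [ 0.2007  0.2809 -0.8089  1.9421  0.2391  1.0138 -0.855 ]
[-0.0009 -0.0007  0.0008] turn 0.0006
```

Close, then lift in small steps.

In the tool's units: -0.1 m / 0.8 = -0.125, -0.09 m / 0.8 = -0.1125.

```bash
echo '{"segments":[[0, 0, 0, 0, 0.4], [0, 0, 0, 0, 0.3], [0, 0, 0, 0, 0.2], [0, 0, 0, 0, 0.15], [0, 0, 0, 0, 0.1], [0, 0, 0, 0, 0], [0, 0, 0, 0, 0], [0, 0, 0, 0, 0], [0, 0, 0, 0, 0], [0, 0, 0, 0, 0]]}' > path.dat && python3 inch.py path.dat 40; echo '{"segments":[[0, 0, -0.0063, 0, 0], [0, 0, -0.0188, 0, 0], [0, 0, -0.0375, 0, 0], [0, 0, -0.0563, 0, 0], [0, 0, -0.075, 0, 0], [0, 0, -0.0938, 0, 0], [0, 0, -0.1125, 0, 0], [0, 0, -0.125, 0, 0], [0, 0, -0.125, 0, 0], [0, 0, -0.125, 0, 0]]}' > path.dat && python3 inch.py path.dat; python3 to.py .482 -.127 .16 0
```

```text
time: 4.7
position: [0.4587, 0.2357, 0.0565]
tool_rot: [-2.37, -2.061, 0.0]
ft_force: [-0.4, 0.3, 0.1]
grip_width: 0.227
grip_force: 40.0
time: 5.7
position: [0.4587, 0.2355, 0.1564]
tool_rot: [2.37, 2.062, -0.001]
ft_force: [0.2, 0.0, -8.5]
grip_width: 0.226
grip_force: 40.0
t 5.7 pos [0.4587 0.2355 0.1564] tool y at -7.97 tilt z [-0.0002 -0.0005 -1.    ] F [ 0.1769  0.0129 -8.5227] q [ 0.2603  0.1499 -0.8422  1.8435  0.1202  1.2007 -0.7591]
[-0.3558  0.0734 -0.0035] turn -0.1391
```

In the tool's units: -0.35 m / 0.8 = -0.4375, -0.03 m / 0.8 = -0.0375, -0.139 rad / 2 = -0.0695.

```bash
python3 to.py .4785 -.1215 .18 0 |tail -1; echo '{"segments":[[0, 0, -0.0125, 0, 0], [-0.0125, 0.0025, -0.03, -0.0025, 0], [-0.0375, 0.0075, -0.03, -0.005, 0], [-0.0688, 0.0138, -0.03, -0.01, 0], [-0.1063, 0.0213, -0.03, -0.015, 0], [-0.1438, 0.0288, -0.03, -0.0225, 0], [-0.1813, 0.0375, -0.03, -0.03, 0], [-0.2188, 0.045, -0.03, -0.0375, 0], [-0.2563, 0.0525, -0.03, -0.045, 0], [-0.2938, 0.06, -0.03, -0.05, 0], [-0.3313, 0.0675, -0.03, -0.0575, 0], [-0.3688, 0.075, -0.03, -0.0625, 0], [-0.4, 0.0813, -0.03, -0.0675, 0], [-0.425, 0.0863, -0.03, -0.0695, 0], [-0.4375, 0.0863, -0.03, -0.0695, 0], [-0.4375, 0.0863, -0.03, -0.0695, 0], [-0.4375, 0.0863, -0.03, -0.0695, 0], [-0.4375, 0.0863, -0.03, -0.0695, 0]]}' > path.dat && python3 inch.py path.dat; python3 to.py .4785 -.1215 .135 0
python3 - <<'E'
from h import *
im=get_image("top")[:,:,::-1];cv2.imwrite("raw_top2.png",im)
cv2.imwrite("pics/c.png",cv2.resize(im[190:275,288:424],None,fx=5.8,fy=5.8,interpolation=cv2.INTER_CUBIC))
E
```

```text
[-0.3508  0.0691 -0.0235] turn -0.1391
time: 7.5
position: [0.4788, -0.1186, 0.1805]
tool_rot: [-2.218, -2.224, -0.001]
ft_force: [-0.5, 0.1, -7.5]
grip_width: 0.225
grip_force: 40.0
t 7.5 pos [ 0.4788 -0.1186  0.1805] tool y at 0.14 tilt z [-0.0001  0.0007 -1.    ] F [-0.4969  0.1296 -7.5312] q [ 0.6845  0.0366 -0.5022  1.8715  0.0179  1.2384  0.1792]
[-0.003  -0.0003  0.0455] turn 0.0025
```

In the tool's units: 0.056 m / 0.8 = 0.07, 0.048 m / 0.8 = 0.06, 0.002 rad / 2 = 0.001.

```bash
echo '{"segments":[[-0.0013, 0, 0.0188, 0.001, 0], [-0.0013, 0, 0.0438, 0.001, 0], [-0.0013, 0, 0.06, 0.001, 0], [-0.0013, 0, 0.07, 0.001, 0], [-0.0013, 0, 0.07, 0.001, 0], [-0.0013, 0, 0.07, 0.001, 0]]}' > path.dat && python3 inch.py path.dat; python3 to.py .4785 -.1215 .1185 0
python3 - <<'E'
from h import *
s=monitor.get_state();im=get_image("scene")[:,:,::-1]
u=np.array(proj(cam("scene"),[(.48,-.125,.08)])[0],int);print(u)
x,y=u;cv2.imwrite("pics/d.png",cv2.resize(im[y-55:y+55,x-70:x+70],None,fx=5,fy=5,interpolation=cv2.INTER_CUBIC))
E
```

```text
time: 8.15
position: [0.4791, -0.1214, 0.125]
tool_rot: [2.223, 2.219, 0.001]
ft_force: [0.0, -0.9, -8.2]
grip_width: 0.225
grip_force: 40.0
t 8.15 pos [ 0.4791 -0.1214  0.125 ] tool y at -0.1 tilt z [ 0.0007 -0.0002 -1.    ] F [ 0.0317 -0.8903 -8.157 ] q [ 0.6777  0.0911 -0.503   1.937   0.0487  1.1244  0.1538]
[-0.0001 -0.0006  0.0065] turn -0.0017
[338 144]
```

View pics/d.png

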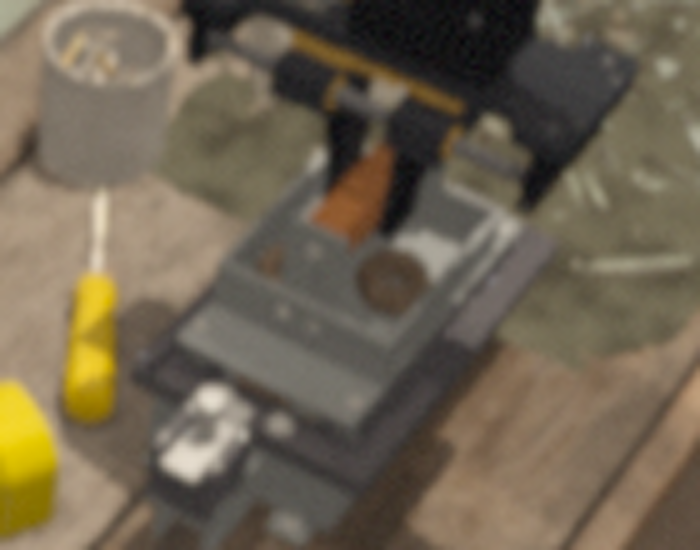

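The tray hangs level just above the frame, nuts inside and handle between the fingers; the bolt knob is at (205,430), clear of the flange. I'll lower it gently to contact.

In the tool's units: 0.006 m / 0.8 = 0.0075, 0.005 m / 0.8 = 0.0063.

```bash
echo '{"segments":[[0, 0, 0.0025, 0, 0], [0, 0, 0.005, 0, 0], [0, 0, 0.0063, 0, 0], [0, 0, 0.0075, 0, 0], [0, 0, 0.0075, 0, 0]]}' > path.dat && python3 inch.py path.dat; echo '{"segments":[[0, 0, 0.0006, 0, 0], [0, 0, 0.0013, 0, 0], [0, 0, 0.0013, 0, 0]]}' > path.dat && python3 inch.py path.dat;echo '{"segments":[[0, 0, 0.0006, 0, 0], [0, 0, 0.0013, 0, 0], [0, 0, 0.0013, 0, 0]]}' > path.dat && python3 inch.py path.dat
```

```text
time: 8.7
position: [0.4787, -0.1215, 0.1186]
tool_rot: [2.224, 2.219, 0.0]
ft_force: [0.4, -0.8, -8.0]
grip_width: 0.226
grip_force: 40.0
time: 9.0
position: [0.4788, -0.1215, 0.1184]
tool_rot: [2.223, 2.219, -0.0]
ft_force: [-3.0, 0.9, 1.0]
grip_width: 0.225
grip_force: 40.0
time: 9.3
position: [0.4788, -0.1215, 0.1183]
tool_rot: [2.223, 2.219, -0.001]
ft_force: [-6.6, 1.3, 9.3]
grip_width: 0.226
grip_force: 40.0
```

In the tool's units: -0.0014 m / 0.8 = -0.0018, -0.001 m / 0.8 = -0.0013.

```bash
echo '{"segments":[[0, 0, -0.0013, 0, 0], [0, 0, -0.0018, 0, 0], [0, 0, -0.0018, 0, 0]]}' > path.dat && python3 inch.py path.dat; echo '{"segments":[[0, 0.0013, 0, 0, 0], [0, 0.0025, 0, 0, 0], [0, 0.0025, 0, 0, 0]]}' > path.dat && python3 inch.py path.dat;echo '{"segments":[[0, 0.0013, 0, 0, 0], [0, 0.0013, 0, 0, 0]]}' > path.dat && python3 inch.py path.dat
```

```text
time: 9.6
position: [0.4788, -0.1215, 0.1184]
tool_rot: [2.223, 2.219, -0.0]
ft_force: [-5.3, 1.8, 3.9]
grip_width: 0.226
grip_force: 40.0
time: 9.9
position: [0.479, -0.1215, 0.1185]
tool_rot: [-2.222, -2.217, 0.005]
ft_force: [-10.6, 1.3, 10.0]
grip_width: 0.226
grip_force: 40.0
time: 10.1
position: [0.4792, -0.1215, 0.1185]
tool_rot: [-2.221, -2.216, 0.007]
ft_force: [-12.8, 1.3, 13.1]
grip_width: 0.226
grip_force: 40.0
```

In the tool's units: -0.004 m / 0.8 = -0.005, -0.003 m / 0.8 = -0.0038.

```bash
echo '{"segments":[[0, -0.0025, -0.0025, 0, 0], [0, -0.0038, -0.005, 0, 0], [0, -0.0038, -0.005, 0, 0], [0, -0.0038, -0.005, 0, 0]]}' > path.dat && python3 inch.py path.dat; python3 to.py .4785 -.1215 .1185 0; 
```

```text
time: 10.5
position: [0.4786, -0.1214, 0.1213]
tool_rot: [-2.223, -2.219, -0.0]
ft_force: [-0.6, 0.3, -8.2]
grip_width: 0.226
grip_force: 40.0
t 10.5 pos [ 0.4786 -0.1214  0.1213] tool y at -0.11 tilt z [-0.0002  0.0002 -1.    ] F [-0.5774  0.259  -8.2064] q [ 0.6773  0.095  -0.5029  1.9414  0.0506  1.1177  0.1523]
[-0.0001 -0.0001  0.0028] turn -0.0019
```

Hovering 3 mm above the deck, still below the lip top, I can butt the lip without deck friction.

In the tool's units: 0.002 m / 0.8 = 0.0025, 0.001 m / 0.8 = 0.0013.

```bash
echo '{"segments":[[0, 0.0013, 0, 0, 0], [0, 0.0025, 0, 0, 0], [0, 0.0025, 0, 0, 0], [0, 0.0025, 0, 0, 0]]}' > path.dat && python3 inch.py path.dat; echo '{"segments":[[0, 0.0013, 0, 0, 0], [0, 0.0013, 0, 0, 0], [0, 0.0013, 0, 0, 0]]}' > path.dat && python3 inch.py path.dat;echo '{"segments":[[0, 0.0013, 0, 0, 0], [0, 0.0013, 0, 0, 0], [0, 0.0013, 0, 0, 0]]}' > path.dat && python3 inch.py path.dat
```

```text
time: 10.9
position: [0.4807, -0.1214, 0.1219]
tool_rot: [-2.224, -2.219, -0.0]
ft_force: [0.1, -0.3, -7.6]
grip_width: 0.224
grip_force: 40.0
time: 11.2
position: [0.4817, -0.1215, 0.122]
tool_rot: [2.223, 2.219, -0.0]
ft_force: [-0.7, -0.6, -7.2]
grip_width: 0.227
grip_force: 40.0
time: 11.5
position: [0.4827, -0.1215, 0.1219]
tool_rot: [2.224, 2.219, -0.0]
ft_force: [0.1, 0.0, -7.5]
grip_width: 0.227
grip_force: 40.0
```

In the tool's units: 0.001 m / 0.8 = 0.0013.

```bash
echo '{"segments":[[0, 0.0013, 0, 0, 0], [0, 0.0013, 0, 0, 0], [0, 0.0013, 0, 0, 0]]}' > path.dat && python3 inch.py path.dat
```

```text
time: 11.8
position: [0.4831, -0.1217, 0.1218]
tool_rot: [-2.223, -2.219, 0.002]
ft_force: [-2.5, -1.0, -6.6]
grip_width: 0.23
grip_force: 40.0
```

Lip contact at x≈0.4829, so the frame centre is x≈0.4822, which agrees with the camera. I'll centre x, go to the estimated y and lower.

In the tool's units: -0.005 m / 0.8 = -0.0063, -0.0015 m / 0.8 = -0.0019.

```bash
echo '{"segments":[[-0.0025, -0.0019, 0, 0, 0], [-0.005, -0.0019, 0, 0, 0], [-0.0063, -0.0019, 0, 0, 0], [-0.0063, -0.0019, 0, 0, 0], [-0.0063, -0.0019, 0.0013, 0, 0], [-0.0063, -0.0019, 0.0025, 0, 0], [-0.0063, -0.0019, 0.0038, 0, 0], [-0.0063, -0.0019, 0.0044, 0, 0], [-0.0063, -0.0019, 0.0044, 0, 0]]}' > path.dat && python3 inch.py path.dat; echo '{"segments":[[0, 0, 0.0005, 0, 0], [0, 0, 0.001, 0, 0], [0, 0, 0.001, 0, 0]]}' > path.dat && python3 inch.py path.dat
```

```text
time: 12.7
position: [0.4821, -0.1264, 0.1184]
tool_rot: [-2.223, -2.219, 0.0]
ft_force: [-0.4, 0.5, -8.6]
grip_width: 0.224
grip_force: 40.0
time: 13.0
position: [0.4822, -0.1266, 0.1176]
tool_rot: [2.223, 2.219, -0.0]
ft_force: [0.5, 0.5, -8.0]
grip_width: 0.222
grip_force: 40.0
```

In the tool's units: 0.001 m / 0.8 = 0.0013, 0.0005 m / 0.8 = 0.0006.

```bash
echo '{"segments":[[0, 0, 0.0006, 0, 0], [0, 0, 0.0013, 0, 0], [0, 0, 0.0013, 0, 0]]}' > path.dat && python3 inch.py path.dat; echo '{"segments":[[0, 0, 0.0006, 0, 0], [0, 0, 0.0013, 0, 0], [0, 0, 0.0013, 0, 0]]}' > path.dat && python3 inch.py path.dat
```

```text
time: 13.3
position: [0.4822, -0.1266, 0.1166]
tool_rot: [2.224, 2.219, -0.0]
ft_force: [1.1, -0.3, -8.0]
grip_width: 0.226
grip_force: 40.0
time: 13.6
position: [0.4822, -0.1266, 0.1156]
tool_rot: [2.224, 2.219, -0.0]
ft_force: [-0.1, -0.6, -7.2]
grip_width: 0.227
grip_force: 40.0
```

The lugs are in the sockets. I'll keep lowering, then creep to the seat at about 0.1084.

In the tool's units: 0.006 m / 0.8 = 0.0075, 0.005 m / 0.8 = 0.0063.

```bash
echo '{"segments":[[0, 0, 0.0013, 0, 0], [0, 0, 0.0025, 0, 0], [0, 0, 0.0038, 0, 0], [0, 0, 0.005, 0, 0], [0, 0, 0.0063, 0, 0], [0, 0, 0.0075, 0, 0], [0, 0, 0.0075, 0, 0]]}' > path.dat && python3 inch.py path.dat; echo '{"segments":[[0, 0, 0.0006, 0, 0], [0, 0, 0.0013, 0, 0], [0, 0, 0.0015, 0, 0], [0, 0, 0.0015, 0, 0]]}' > path.dat && python3 inch.py path.dat
```

```text
time: 14.3
position: [0.4821, -0.1265, 0.1095]
tool_rot: [2.224, 2.219, -0.0]
ft_force: [0.7, -2.0, -7.5]
grip_width: 0.228
grip_force: 40.0
time: 14.7
position: [0.4822, -0.1266, 0.1085]
tool_rot: [2.224, 2.219, -0.0]
ft_force: [-0.3, -1.6, -6.9]
grip_width: 0.225
grip_force: 40.0
```

In the tool's units: 0.0006 m / 0.8 = 0.0008, 0.0004 m / 0.8 = 0.0005.

```bash
echo '{"segments":[[0, 0, 0.0005, 0, 0], [0, 0, 0.0008, 0, 0], [0, 0, 0.0008, 0, 0]]}' > path.dat && python3 inch.py path.dat; echo '{"segments":[[0, 0, 0.0004, 0, 0], [0, 0, 0.0004, 0, 0], [0, 0, 0.0004, 0, 0]]}' > path.dat && python3 inch.py path.dat
```

```text
time: 15.0
position: [0.4822, -0.1267, 0.1084]
tool_rot: [2.224, 2.219, -0.001]
ft_force: [-2.6, -0.7, -0.2]
grip_width: 0.227
grip_force: 40.0
time: 15.3
position: [0.4822, -0.1266, 0.1084]
tool_rot: [2.223, 2.219, -0.001]
ft_force: [-4.0, -1.5, 5.1]
grip_width: 0.225
grip_force: 40.0
```

Seated at 0.1084, exactly 10 mm below the resting level. Next I'll unload, open and rise.

In the tool's units: -0.0006 m / 0.8 = -0.0008.

```bash
echo '{"segments":[[0, 0, -0.0008, 0, 0], [0, 0, -0.0008, 0, 0], [0, 0, -0.0008, 0, 0.3], [0, 0, -0.0008, 0, 0.4], [0, 0, -0.0008, 0, 0.5], [0, 0, -0.0008, 0, 0.6], [0, 0, -0.0008, 0, 0.6], [0, 0, -0.0008, 0, 0.6], [0, 0, -0.0008, 0, 0.6]]}' > path.dat && python3 inch.py path.dat; echo '{"segments":[[0, 0, -0.0125, 0, 0.6], [0, 0, -0.0375, 0, 0.6], [0, 0, -0.0688, 0, 0.6], [0, 0, -0.1, 0, 0.5], [0, 0, -0.125, 0, 0.3], [0, 0, -0.125, 0, 0.1], [0, 0, -0.125, 0, 0], [0, 0, -0.125, 0, 0]]}' > path.dat && python3 inch.py path.dat; python3 to.py .487 .045 .205 0 .487 .045 .086 0
python3 - <<'E'
from h import *
im=get_image("scene")[:,:,::-1]
x,y=338,144;cv2.imwrite("pics/e.png",cv2.resize(im[y-55:y+55,x-70:x+70],None,fx=5,fy=5,interpolation=cv2.INTER_CUBIC))
E
```

```text
time: 16.2
position: [0.4822, -0.1264, 0.1081]
tool_rot: [2.224, 2.219, 0.0]
ft_force: [0.3, -0.5, 0.4]
grip_width: 0.594
grip_force: 0.0
time: 17.0
position: [0.4815, -0.1263, 0.2072]
tool_rot: [-2.223, -2.218, 0.001]
ft_force: [0.1, 0.9, -0.3]
grip_width: 0.229
grip_force: 0.0
t 17.0 pos [ 0.4815 -0.1263  0.2072] tool y at -0.11 tilt z [-0.0016  0.0004 -1.    ] F [ 0.0773  0.8576 -0.3295] q [ 0.6933  0.0282 -0.4951  1.8245  0.0138  1.2939  0.1925]
[0.1714 0.0052 0.0023] turn -0.002
[0.1713 0.0054 0.1213] turn -0.002
```

View pics/e.png

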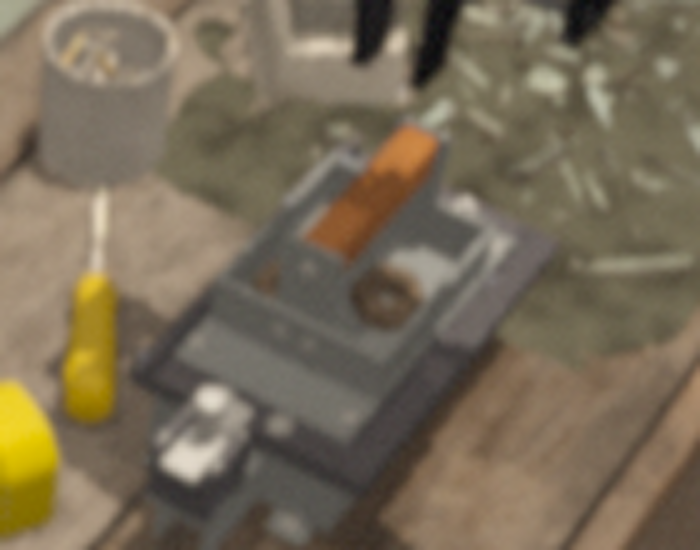

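The tray sits flush on the frame with its nuts inside, and the knob is at (210,400). I'll move behind the knob with the fingers shut.

In the tool's units: 0.171 m / 0.8 = 0.2138, 0.15 m / 0.8 = 0.1875.

```bash
echo '{"segments":[[0.0375, 0.0063, 0, 0, 0], [0.0875, 0.0063, 0, 0, 0], [0.1375, 0.0063, 0, 0, 0], [0.1875, 0.0063, 0, 0, 0], [0.2138, 0.0063, 0, 0, 0], [0.2138, 0.0063, 0, 0, 0], [0.2138, 0.0063, 0.0375, 0, 0], [0.2138, 0.0063, 0.0875, 0, 0], [0.2138, 0.0063, 0.125, 0, 0], [0.2138, 0.0063, 0.1438, 0, 0], [0.2138, 0.0063, 0.1513, 0, 0], [0.2138, 0.0063, 0.1513, 0, 0]]}' > path.dat && python3 inch.py path.dat; python3 to.py .487 .028 .086 0
python3 - <<'E'
from h import *
s=monitor.get_state();im=get_image("top")[:,:,::-1]
cv2.imwrite("pics/f.png",cv2.resize(im[190:275,270:406],None,fx=5,fy=5,interpolation=cv2.INTER_CUBIC))
E
```

```text
time: 18.25
position: [0.4867, 0.0437, 0.0861]
tool_rot: [-2.224, -2.217, 0.003]
ft_force: [0.6, 1.1, 0.7]
grip_width: 0.003
grip_force: 0.0
t 18.25 pos [0.4867 0.0437 0.0861] tool y at -0.17 tilt z [-0.0024  0.0001 -1.    ] F [0.6104 1.1194 0.7131] q [ 0.4896  0.1462 -0.6697  1.9819  0.1039  1.0495 -0.2301]
[-0.0157  0.0003  0.0001] turn -0.003
```

View pics/f.png

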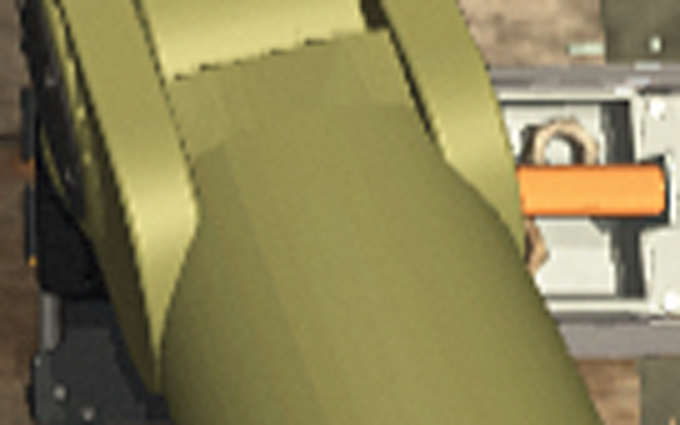

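The arm hides the knob, so I'll push by feel.

In the tool's units: -0.026 m / 0.8 = -0.0325, -0.022 m / 0.8 = -0.0275.

```bash
echo '{"segments":[[-0.0125, 0, 0, 0, 0], [-0.0225, 0, 0, 0, 0], [-0.0275, 0, 0, 0, 0], [-0.0325, 0, 0, 0, 0], [-0.0325, 0, 0, 0, 0]]}' > path.dat && python3 inch.py path.dat; echo '{"segments":[[-0.005, 0, 0, 0, 0], [-0.01, 0, 0, 0, 0], [-0.015, 0, 0, 0, 0], [-0.015, 0, 0, 0, 0]]}' > path.dat && python3 inch.py path.dat;  echo '{"segments":[[-0.005, 0, 0, 0, 0], [-0.01, 0, 0, 0, 0], [-0.0138, 0, 0, 0, 0], [-0.0138, 0, 0, 0, 0]]}' > path.dat && python3 inch.py path.dat
```

```text
time: 18.8
position: [0.4877, 0.0181, 0.0875]
tool_rot: [2.224, 2.218, 0.001]
ft_force: [-0.1, 0.4, -0.1]
grip_width: 0.006
grip_force: 0.0
time: 19.2
position: [0.4874, 0.0058, 0.0871]
tool_rot: [2.224, 2.218, -0.001]
ft_force: [0.5, 1.0, 0.6]
grip_width: 0.008
grip_force: 0.3
time: 19.6
position: [0.4873, -0.0053, 0.0871]
tool_rot: [2.224, 2.218, -0.001]
ft_force: [0.0, 0.5, 0.5]
grip_width: 0.001
grip_force: 0.3
```

In the tool's units: -0.004 m / 0.8 = -0.005, -0.002 m / 0.8 = -0.0025.

```bash
echo '{"segments":[[-0.0025, 0, 0, 0, 0], [-0.005, 0, 0, 0, 0], [-0.005, 0, 0, 0, 0]]}' > path.dat && python3 inch.py path.dat; echo '{"segments":[[-0.0025, 0, 0, 0, 0], [-0.0025, 0, 0, 0, 0], [-0.0025, 0, 0, 0, 0]]}' > path.dat && python3 inch.py path.dat; python3 - <<'E'
from h import *
im=get_image("scene")[:,:,::-1]
x,y=330,150;cv2.imwrite("pics/g.png",cv2.resize(im[y-45:y+45,x-60:x+60],None,fx=6,fy=6,interpolation=cv2.INTER_CUBIC))
E
```

```text
time: 19.9
position: [0.4873, -0.0088, 0.0871]
tool_rot: [2.224, 2.219, -0.0]
ft_force: [0.2, 1.0, 1.2]
grip_width: 0.003
grip_force: 0.5
time: 20.2
position: [0.4873, -0.0107, 0.0871]
tool_rot: [2.224, 2.219, -0.001]
ft_force: [-0.6, 1.0, 1.7]
grip_width: 0.006
grip_force: 0.5
```

View pics/g.png

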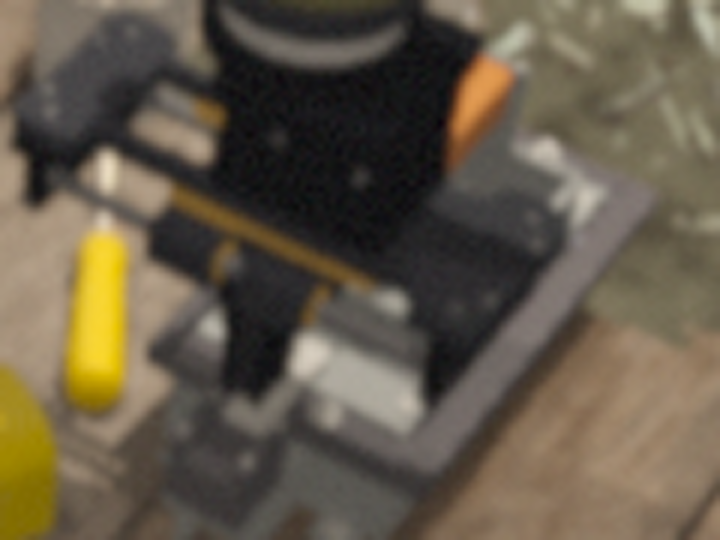

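The bolt has moved: the bright knob and tongue are now at about (305,350), past the guides. I'll keep pushing to the stop.

In the tool's units: -0.002 m / 0.8 = -0.0025, -0.001 m / 0.8 = -0.0013.

```bash
for i in 1; do echo '{"segments":[[-0.0013, 0, 0, 0, 0], [-0.0025, 0, 0, 0, 0], [-0.0025, 0, 0, 0, 0]]}' > path.dat && python3 inch.py path.dat; done; echo '{"segments":[[-0.0013, 0, 0, 0, 0], [-0.0019, 0, 0, 0, 0], [-0.0019, 0, 0, 0, 0]]}' > path.dat && python3 inch.py path.dat|sed -n '1,4p'
```

```text
time: 20.55
position: [0.4874, -0.0111, 0.0871]
tool_rot: [-2.222, -2.219, -0.002]
ft_force: [-0.2, 4.6, 0.8]
grip_width: 0.005
grip_force: 2.2
time: 20.85
position: [0.4873, -0.0113, 0.0871]
tool_rot: [-2.22, -2.219, -0.004]
ft_force: [-0.8, 8.4, 0.5]
```

Firm stop at y=−0.011, which matches the predicted full throw. I'll retreat and check.

In the tool's units: 0.24 m / 0.8 = 0.3, 0.21 m / 0.8 = 0.2625.

```bash
echo '{"segments":[[0.0125, 0, 0, 0, 0], [0.0375, 0, 0, 0, 0], [0.0625, 0, 0, 0, 0], [0.0625, 0, -0.05, 0, 0], [0.0625, 0, -0.1, 0, 0], [0.0875, 0, -0.15, 0, 0], [0.15, 0, -0.1625, 0, 0], [0.2125, 0, -0.1625, 0, 0], [0.2625, 0, -0.1625, 0, 0], [0.3, 0, -0.1625, 0, 0], [0.3, 0, -0.1625, 0, 0]]}' > path.dat && python3 inch.py path.dat; python3 - <<'E'
from h import *
a=get_image("top")[:,:,::-1];b=get_image("scene")[:,:,::-1]
A=cv2.resize(a[190:275,288:424],(680,425),interpolation=cv2.INTER_CUBIC)
cv2.imwrite("pics/i.png",A)
c=cam("top")
print((proj(c,[(.487,.0056-.033,.101),(.487,.0056,.101)])-[288,190])*5)
E
```

```text
time: 21.95
position: [0.4866, 0.2309, 0.2174]
tool_rot: [-2.214, -2.227, -0.003]
ft_force: [0.2, -0.1, 0.3]
grip_width: 0.006
grip_force: 0.0
[[187.11009826 186.13996194]
 [108.4037557  187.01609986]]
```

View pics/i.png

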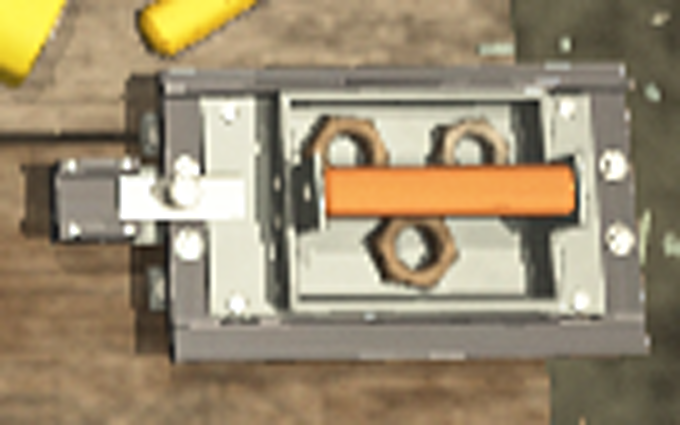

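The tray is square in the frame with its three nuts inside. The knob is at (184,188) against a predicted full-throw (187,186), and the tongue lies over the foot flange up to x≈245. I'll hand it in.

```bash
python3 -c "
from bench import ctrl, monitor, job, get_image, camera_model
print(job.close_job())"
```

```text
the job is handed in; nothing more can be done
None
```

The tray is seated squarely in all four sockets with its three nuts inside, the slide bolt is fully thrown over its foot, and the job was handed in at about 22 s; the one harder contact was about 20 N, while first feeling for the frame.

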